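# Load the slide scanner and close its cover

## Robot

A 6-joint arm with a two-finger parallel gripper is mounted at the origin on the work surface. World frame = base frame: x ahead of the robot, y to its left, z up, the work surface at z = 0. Lengths are in m, angles in rad, forces in N, time in s.
With the tool pointing down it reaches from about 0.2 to 0.875 m from the base axis. Payload 3.4 kg.
Tool frame: the origin (TCP) lies at the very end of the fingers, on their centre line; the grasp point (between the pads) lies env.tcp_to_grasp behind it (env.tcp_to_grasp is the distance from the TCP to the grasp point, in m); y points along the fingers, z is the direction in which the jaws open and shut, and the axes are right-handed (so a half turn about y gives the same grasp; the last joint's range is limited). The gripper opens to 94 mm and grips with 3 to 60 N. Pads are 16 mm wide; open, the fingers measure 119 mm over their backs; the gripper's body (75 mm by 177 mm) begins 78 mm behind the grasp point.
Start: joints at [-0.121, 0.276, 1.505, -0, 1.361, -0.121], TCP at [0.575, -0, 0.205] pointing down, gripper open.
Joint ranges: [-2.89, 2.89], [-0.75, 2.08], [0.22, 2.7], [-1.18, 4.32], [0.11, 2.71], [-2.7, 2.7]. Speed limits (rad/s): [2.57, 2.57, 3.14, 3.14, 3.14, 3.14].

## Interface

Orientations are given as a 3x3 rotation matrix whose columns are the frame's x, y, z axes.
In Python, from plant import env gives the robot as it stands.
- The arm moves only by the tool arm_command, never from a script. Its arguments are lists of equal length, an entry for each row: "travel": the shift along the tool's x, y, z in mm, a list of three; "turn": the turn, a rotation vector about the tool's x, y, z in rad, a list of three; "claw": the finger opening in mm, from 0 to 94. A call has 1 to 20 rows; each row shifts and turns the commanded pose from where the row before left it, along the tool's axes as they then stand; what a row does not reach is not made up. A row lasts 1/8 s, in which the tool goes at most 62.5 mm and 10.7 degrees, less where a joint would pass 70% of its speed; a pose out of reach is approached as far as the arm can. A call is refused whole if a number of a shift passes 62.5 or a number of a turn 0.188, either way. A call with a gripper value outside its range is refused whole. The fingers move at their own pace and stop on an object; the grip force is fixed at half the most. Time passes only in rows, so rows that do not move let the fingers close. It gives the time, the measured TCP pose, the force and the opening at its end, in the units of the state.
- env.get_obs(): the state, without advancing time (a new reading comes with each control period).
- env.capture(name): name is "scene" or "side" or "wrist"; returns (picture, depth): 480x640x3 uint8, red, green, blue; 480x640 float32, m along the optical axis (not along the pixel's ray), 0 where there is no reading.
- env.camera_info(name): a dict with "vertical_fov" (degrees; the focal length in pixels is half the picture's height over the tangent of half this angle, whatever the lens; pixels are square), "cx", "cy" (the principal point, pixels), "rvec" (rotation vector, rad) and "tvec" (3), from world to camera coordinates, as OpenCV has them; the wrist camera has in their place "hand_eye" (4x4, takes a point from camera to tool coordinates, whose origin is the TCP and whose axes are the tool frame's). Camera axes: x right, y down, z forward; pixel columns grow to the right and rows downward; lengths in m; the calibration is good to about 2 mm. A picture is of the moment at which its call begins: read the wrist's pose just before it. camera_info takes no time and is no camera call.
- env.hand_in(): hands the job in, once; it reports no verdict.
The state is a dict: "t": time; "joint_positions": joint angles; "joint_velocities": joint speeds; "joint_torque": joint torques, N m; "tcp_pos": TCP position; "ee_rot": TCP orientation; "force": force on the tool from outside, world axes, zero at the start; "torque": the same for the moment, N m; "gripper_width": finger opening in m.
Only numpy, scipy, OpenCV 4.12 (cv2) and the standard library are available. Lean on these libraries where they do the work, as an engineer would, in place of code of your own. Each camera call takes 0.05 s, during which the arm holds its last target.

## Task

Push both specimen trays gently home into the slide scanner until each grey tray front sits fully against the housing, and only then push the raised amber cover down until it lies fully shut. Only push, with the fingertips on the outside of the tray fronts and of the cover: pinch nothing, keep off the slides and the inside of the cover, slam nothing, and leave the things standing around where they are.

Things in the scene. Friction and masses are not known exactly. Their poses are not given: they have to be found in the camera images.
- scanner: White slide scanner fixed to the bench, 400 deep x 350 wide x 170 mm high. Origin: middle of its front edge, on the bench. +x runs from its front to its rear (the way trays go in), +y to the robot's left, z up; it turns only about z. Open loading bay x 0-130 mm, its side walls (y +-147 to 175 mm) 100 mm high; a deck 100 mm high to x = 200; optics housing 170 mm high, x 200-400.
- tray_left (a joint): Left specimen tray, blue push plate on its front. Metres pulled out: 0 = fully home, 0.12 = fully out; starts 50 to 110 mm out. About 3 N moves it; it stays where it is left and meets a hard stop at 0. Not to be touched: the carrier plate with four slides behind the front panel (81 mm above the bench; tray_left_c1) and the rear 3 mm of the front panel (tray_left_c2).
- tray_right (a joint): Right specimen tray (orange push plate on its front); otherwise the same as the left one.
- tray_left_face (a point): Middle of the outer face of the left tray's front panel, a plain upright grey panel 138 wide x 40 high x 10 mm thick, 57 to 97 mm above the bench; moves with the tray. Home: x = -10, y = 73, z = 76 mm in the scanner's frame; the panel then rests against the housing, 10 mm proud of it.
- tray_right_face (a point): The same point of the right tray; home at x = -10 mm, y = -73 mm, z = 76 mm in the scanner's frame.
- cover (a joint): Cover over the loading bay, grey frame with amber window, 150 mm from hinge to free edge, 300 wide, 6 thick. Radians open: 0 = shut (level, hard stop), 1.45 = fully open; starts at 1.05 to 1.35. Stiff hinge, 0.4 N m: stays at any angle. Shut by pushing its outer face (turned to the rear and up) forwards and down. Inner face (cover_c1, to the robot when open): not to be touched.
- cover_hinge (a point): Middle of the cover's hinge axis, which runs along the scanner's y: x = 135, y = 0, z = 104 mm in its frame. The free edge swings up and to the rear as the cover opens. The outer face lies 7 mm outside a plane through this axis; shut, it is level, 111 mm above the bench.
- cover_edge (a point): Middle of the free edge of the cover's outer face, 150 mm from the hinge axis along the cover; it moves with the cover. Shut, it is at x = -15 mm, z = 111 mm in the scanner's frame, just in front of the tray fronts.
- bottle: Bystander: clear glass bottle with blue cap, 60 mm diameter, 135 mm high, standing left of the scanner. Origin: centre of its base.
- dropper: Bystander: small amber dropper bottle, 28 mm diameter, 62 mm high, beside the scanner on its right. Origin: centre of its base.
- slide_box: Bystander: green slide box 85 x 98 x 34 mm, on the bench left of the scanner. Origin: centre of its underside.
- petri: Bystander: clear covered dish with an insect, 92 mm diameter, 16 mm high, on the bench at the left in front. Origin: centre of its underside.
- forceps: Bystander: steel forceps 130 mm long, 5 mm high, on the bench at the right in front. Origin: middle of its underside.
- mouse: Bystander: black computer mouse, 75 x 62 x 33 mm, on the bench far right. Origin: on the bench under its rear half.
- tissues: Bystander: blue box of lens tissues 85 x 115 x 55 mm, a paper tissue sticking up 15 mm, right of the scanner. Origin: centre of its underside.

How it is judged:
On the way, in this order (a step that is already met when the one before it is completed fails the run):
1. both trays are fully home while the cover is still open (value of joint each of tray_left, tray_right below 0.004 m and value of joint cover above 0.3 rad), for 0.2 s.
2. the cover is fully shut (value of joint cover below 0.04 rad), for 0.2 s.
At the end, for the whole second after the job is handed in: Both trays are home to within 4 mm and the cover is shut to within 0.04 rad (6 mm at its free edge) (value of joint each of tray_left, tray_right below 0.004 m and value of joint cover below 0.04 rad); the robot touches nothing.
It fails at once if the cover is pushed down (below 0.3 rad) onto a tray that is more than 10 mm out (value of joint cover below 0.3 rad and value of joint any of tray_left, tray_right above 0.01 m).
It fails at once if a tray is slammed (faster than 0.4 m/s) (velocity of joint any of tray_left, tray_right below -0.4 m/s).
It fails at once if the cover is slammed (faster than 4 rad/s) (velocity of joint cover below -4 rad/s).
It fails at once if the fingers touch a slide carrier or the inside of the cover (as when a tray front or the cover is pinched) (contact force between the fingers and tray_left_c1 above 1 N or contact force between the fingers and tray_left_c2 above 1 N or contact force between the fingers and tray_right_c1 above 1 N or contact force between the fingers and tray_right_c2 above 1 N or contact force between the fingers and cover_c1 above 1 N).
It fails at once if a bystander is moved by more than 30 mm or lifted (distance of any of bottle, dropper, slide_box, petri, forceps, mouse, tissues from where it was at the start of the episode above 0.03 m).
It also fails if it takes over 54 s, if anything falls off the work surface, if the arm or the gripper's body presses on something with over 40 N, if the wrist force passes 120 N, or if a joint passes its speed limit or range.

## Working session

There is one attempt and no reset: what is moved stays moved. The work goes in short steps, Python scripts to look and compute and a tool call to move; the robot and the scene stay as the last step left them, time stands still between calls to the robot, and variables do not carry over. Pictures are saved under pics/ and viewed, and the job is handed in when it is done.

Besides the shell and the picture viewer there is one more tool, called after "Emit:" as name(argument=value, ...) on one line, values as JSON. arm_command: Moves the arm, as the interface text tells. Its arguments: {"type":"object","properties":{"travel":{"type":"array","items":{"type":"array","items":{"type":"number"}}},"turn":{"type":"array","items":{"type":"array","items":{"type":"number"}}},"claw":{"type":"array","items":{"type":"number"}}},"required":["travel","turn","claw"]}

```bash
ls; mkdir -p pics; python3 - <<'E'
from plant import env
import cv2,numpy as np
for n in ("scene","side"):
    p,d=env.capture(n); cv2.imwrite(f"pics/{n}0.png",p[:,:,::-1]); np.save(f"pics/{n}0.npy",d)
    i=env.camera_info(n); print(n,i); 
    R,_=cv2.Rodrigues(np.array(i['rvec'],float)); print(-R.T@np.array(i['tvec']).ravel())
o=env.get_obs(); print(o['t'],o['tcp_pos'],o['ee_rot'],o['gripper_width'],env.tcp_to_grasp)
E
```

```text
pics
scene {'vertical_fov': 50.74763521338418, 'cx': 329.84240919471307, 'cy': 238.04029470996457, 'rvec': array([ 2.28283319,  0.31288736, -0.15816532]), 'tvec': array([-0.49644912, -0.06010679,  1.39268064])}
[ 0.7849592  -0.89827874  0.87553886]
side {'vertical_fov': 52.78889609551001, 'cx': 323.95447456836683, 'cy': 232.6494872244534, 'rvec': array([ 0.06423721, -2.81069633,  1.34462375]), 'tvec': array([0.50910614, 0.13131184, 1.26151389])}
[0.46091096 0.92312019 0.89624738]
0.1 [5.74485492e-01 4.35865282e-05 2.04731198e-01] [[ 1.00390509e-05 -1.61082057e-03  9.99998703e-01]
 [-9.99999986e-01  1.67788691e-04  1.03093416e-05]
 [-1.67805079e-04 -9.99998689e-01 -1.61081886e-03]] 0.09411798637893938 0.0188
```

View pics/scene0.png

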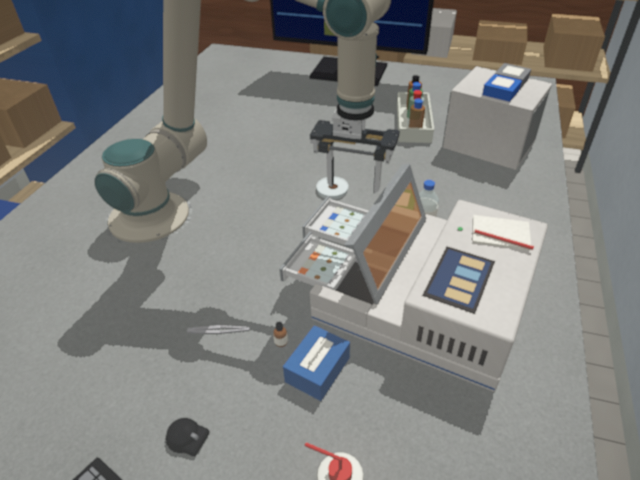

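View pics/side0.png

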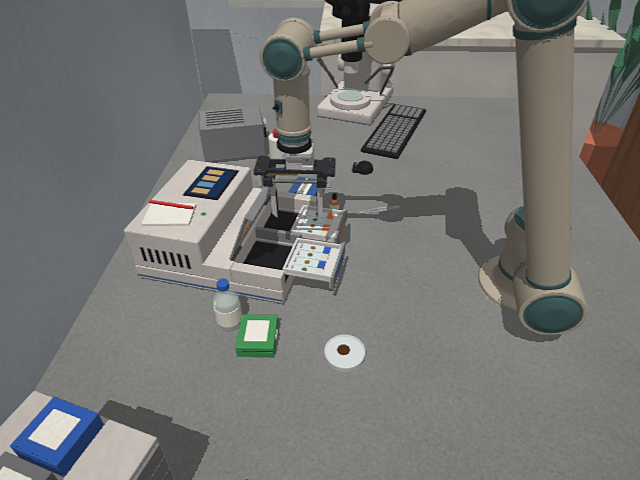

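The scene view shows the scanner at about (430,290), its cover near (390,235) and both trays out near (325,265) and (338,222). The side view shows the same from the left, with the bottle at (227,300), the slide box at (257,335) and the dish at (345,350). Next I fit the scanner pose from depth.

```bash
cat > h.py <<'E'
import numpy as np,cv2
from plant import env
def cloud(n,d):
    i=env.camera_info(n); f=240/np.tan(np.radians(i['vertical_fov'])/2)
    v,u=np.mgrid[:480,:640]
    P=np.stack([(u-i['cx'])/f*d,(v-i['cy'])/f*d,d],-1)
    R,_=cv2.Rodrigues(np.array(i['rvec'],float))
    W=(P-np.array(i['tvec']).ravel())@R
    W[d<=0]=np.nan
    return W
E
python3 - <<'E'
from h import *
for n in("scene","side"):
    W=cloud(n,np.load(f"pics/{n}0.npy"))
    z=W[...,2]; x=W[...,0]
    print(n,'bench z',np.nanmedian(z[(abs(z)<.03)&(x>0.3)&(x<1)]))
    for zz in (.17,):
        m=(abs(z-zz)<.006)&(x>.7)&(x<1.5)&(abs(W[...,1])<.5)
        m=cv2.morphologyEx(m.astype(np.uint8),cv2.MORPH_OPEN,np.ones((3,3)))
        c,l,s,ce=cv2.connectedComponentsWithStats(m)
        k=1+np.argmax(s[1:,4]); p=W[l==k]
        print(zz,len(p),np.median(p[:,2]),cv2.minAreaRect((p[:,:2]*1000).astype(np.float32)),cv2.boxPoints(cv2.minAreaRect((p[:,:2]*1000).astype(np.float32))))
E
```

```text
scene bench z -0.000675428918507795
0.17 11077 0.16952422926998748 ((867.2413940429688, -122.86370849609375), (351.2593078613281, 199.3701629638672), 78.89086151123047) [[ 735.58417  -275.99524 ]
 [ 931.21857  -314.40958 ]
 [ 998.8986     30.267822]
 [ 803.2642     68.68216 ]]
side bench z -0.00017671508367700253
0.17 4711 0.16993858414307547 ((866.736572265625, -121.29924011230469), (353.4233093261719, 202.68621826171875), 78.64596557617188) [[ 732.58746  -274.601   ]
 [ 931.30695  -314.50403 ]
 [1000.8857     32.002533]
 [ 802.1662     71.90555 ]]
```

```bash
cat >> h.py <<'E'
yaw=np.radians(-11.2); ex=np.array([np.cos(yaw),np.sin(yaw)]); ey=np.array([-ex[1],ex[0]])
O=np.array([.867,-.1221])-.3*ex
def toS(W):
    d=W[...,:2]-O
    return np.stack([d@ex,d@ey,W[...,2]],-1)*1000
def toW(p):
    p=np.asarray(p,float)/1000
    return np.r_[O+p[0]*ex+p[1]*ey,p[2]]
E
python3 - <<'E'
from h import *
print(O,ex)
for n in("scene","side"):
    S=toS(cloud(n,np.load(f"pics/{n}0.npy"))); x,y,z=S[...,0],S[...,1],S[...,2]
    print(n)
    m=(abs(x-165)<25)&(abs(abs(y)-120)<40)&(abs(z-100)<8); print('deck z',np.median(z[m]) if m.any() else None)
    m=(abs(z-100)<4)&(x>-20)&(x<130)&(abs(y)>140)&(abs(y)<190); 
    if m.any(): print('wall', np.percentile(x[m],[1,50]),np.percentile(y[m],[1,99]))
    for s in(1,-1):
        m=(s*y>10)&(s*y<135)&(z>60)&(z<102)&(x<-20)&(x>-160)
        print('tray',s,m.sum(),np.percentile(x[m],[0.5,1,3,5,10]),np.percentile(z[m],[50,99]))
        q=m&(z>90); print('  top edge',q.sum(),np.percentile(x[q],[1,10,50,90,99]) if q.any() else None)
    m=(z>125)&(z<290)&(abs(y)<150)&(x>40)&(x<150)
    a=np.arctan2(z[m]-104,135-x[m]); r=np.hypot(z[m]-104,135-x[m])
    print('cover',m.sum(),np.percentile(a,[5,25,50,75,95]),np.percentile(r,[95,99]), )
E
```

```text
[ 0.57271345 -0.06382969] [ 0.98095516 -0.19423435]
scene
deck z 99.10553342294097
wall [ 3.85643708 67.68134183] [-177.07389773 -148.13918597]
tray 1 1515 [-117.38329359 -116.97756773 -114.18753091 -112.5464682  -109.82603739] [80.71327053 97.23349072]
  top edge 208 [-118.29890103 -116.51716908 -111.52079286  -58.94232722  -21.65422679]
tray -1 1436 [-92.32964524 -91.50105578 -89.76550246 -88.14812614 -85.75964151] [80.87641064 97.79483427]
  top edge 260 [-92.80884027 -90.75960765 -86.11724928 -50.63583119 -24.24835651]
cover 4978 [1.11981217 1.23244788 1.24629795 1.27723275 1.38144746] [150.0965686  184.47181387]
side
deck z 99.5083666407055
wall [ 1.38970522 62.44588084] [-172.0989096   176.94229126]
tray 1 1438 [-119.27859563 -118.98356035 -118.54127736 -118.29317597 -115.49362647] [81.17444319 98.110446  ]
  top edge 216 [-118.71318912 -117.78732365 -110.83005225  -45.38409051  -23.5781899 ]
tray -1 858 [-94.12333412 -93.95293564 -93.3902396  -93.25422643 -92.71597505] [80.92946121 98.69544791]
  top edge 155 [-93.37658134 -92.69934347 -86.85747771 -41.2379647  -25.13768415]
cover 581 [1.02929239 1.1353494  1.186119   1.22081914 1.26885714] [170.76144924 200.99296704]
```

Emit:
arm_command(travel=[[0,0,0],[0,0,0],[0,0,0],[0,0,0],[0,0,0],[0,0,0],[0,0,0],[0,0,0],[-35,0,3],[-35,0,3],[-35,0,4],[-35,0,0],[0,0,0]], turn=[[0,-0.172,0],[0,-0.172,0],[0,-0.172,0],[0,-0.172,0],[0,-0.172,0],[0,-0.172,0],[0,-0.172,0],[0,-0.172,0],[0,0,0],[0,0,0],[0,0,0],[0,0,0],[0,0,0]], claw=[0,0,0,0,0,0,0,0,0,0,0,0,0])

```text
t: 1.72
tcp_pos: [0.4372, 0.0374, 0.2054]
ee_rot: [[0.981, -0.001, 0.193], [-0.193, 0.0, 0.981], [-0.001, -1.0, -0.0]]
force: [0.2, 0.3, 0.1]
gripper_width: 0.0001
```

```bash
cat >> h.py <<'E'
def st():
    o=env.get_obs(); R=np.array(o['ee_rot'])
    print('t',round(o['t'],2),'S',toS(np.array(o['tcp_pos'])).round(1),'ex err',(R[:2,0]@ey).round(4),'y',R[:,1].round(3),'F',np.array(o['force']).round(1),'w',round(o['gripper_width'],4)); return o
E
python3 - <<'E'
from h import *
st()
p,d=env.capture("wrist"); cv2.imwrite("pics/w1.png",p[:,:,::-1])
p,d=env.capture("side"); cv2.imwrite("pics/s1.png",p[:,:,::-1])
E
```

```text
t 1.73 S [-152.6   73.   205.4] ex err 0.0014 y [-0.001  0.    -1.   ] F [0.2 0.3 0.1] w 0.0001
```

View pics/w1.png

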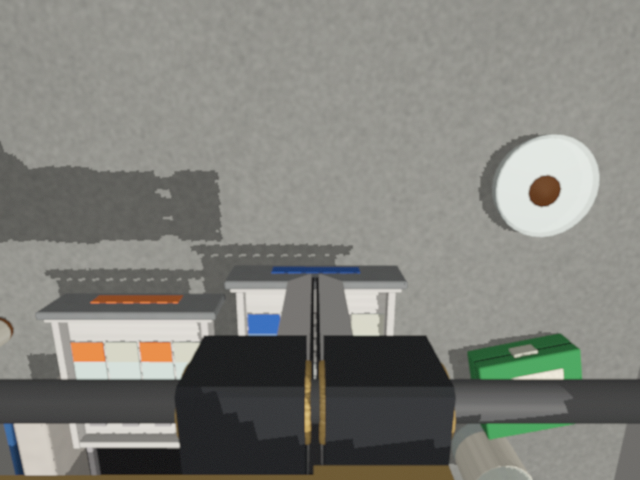

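View pics/s1.png

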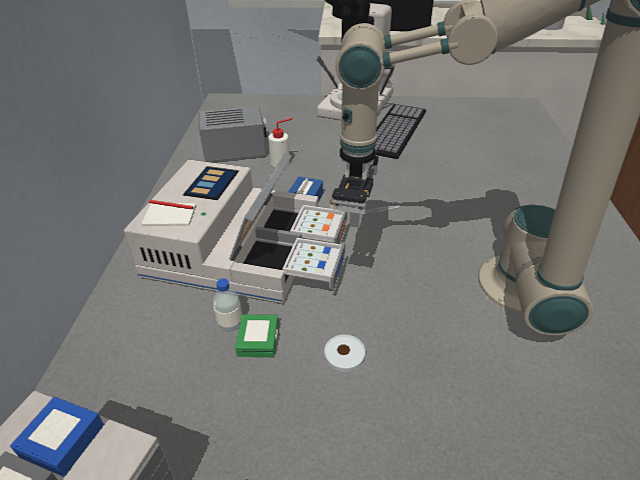

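The wrist picture shows the blue plate at (316,270), the orange plate at (136,299) and the closed fingertips at about (315,280). I check this against the calibration before going down.

```bash
python3 - <<'E'
from h import *
o=env.get_obs(); i=env.camera_info("wrist"); H=np.array(i['hand_eye']); f=240/np.tan(np.radians(i['vertical_fov'])/2)
R=np.array(o['ee_rot'])
for p in ([-118,73,97],[-118,73,76],[-108,73,97],[-93,-73,97],[-93,-73,76]):
    t=R.T@(toW(p)-o['tcp_pos']); c=H[:3,:3].T@(t-H[:3,3]); print(p,(f*c[:2]/c[2]+[i['cx'],i['cy']]).round(0))
c=H[:3,:3].T@(-H[:3,3]); print('tcp',(f*c[:2]/c[2]+[i['cx'],i['cy']]).round(0))
E
```

```text
[-118, 73, 97] [313. 275.]
[-118, 73, 76] [313. 266.]
[-108, 73, 97] [313. 288.]
[-93, -73, 97] [121. 306.]
[-93, -73, 76] [133. 295.]
tcp [313. 293.]
```

Emit:
arm_command(travel=[[0,35,0],[0,35,0],[0,35,0],[0,30,0],[10,0,0],[10,0,0],[10,0,0],[10,0,0],[10,0,0],[10,0,0],[10,0,0],[0,0,0]], turn=[[0,0,0],[0,0,0],[0,0,0],[0,0,0],[0,0,0],[0,0,0],[0,0,0],[0,0,0],[0,0,0],[0,0,0],[0,0,0],[0,0,0]], claw=[0,0,0,0,0,0,0,0,0,0,0,0])

```text
t: 3.32
tcp_pos: [0.5103, 0.0229, 0.0705]
ee_rot: [[0.981, 0.003, 0.194], [-0.194, -0.001, 0.981], [0.003, -1.0, 0.0]]
force: [0.6, -0.2, 0.4]
gripper_width: 0.0005
```

```bash
python3 - <<'E'
from h import *
st()
p,d=env.capture("side"); cv2.imwrite("pics/s2.png",p[100:340,100:420,::-1].repeat(2,0).repeat(2,1))
E
```

```text
t 3.33 S [-78.1  73.   70.5] ex err 0.0006 y [ 0.003 -0.001 -1.   ] F [ 0.6 -0.2  0.4] w 0.0005
```

View pics/s2.png

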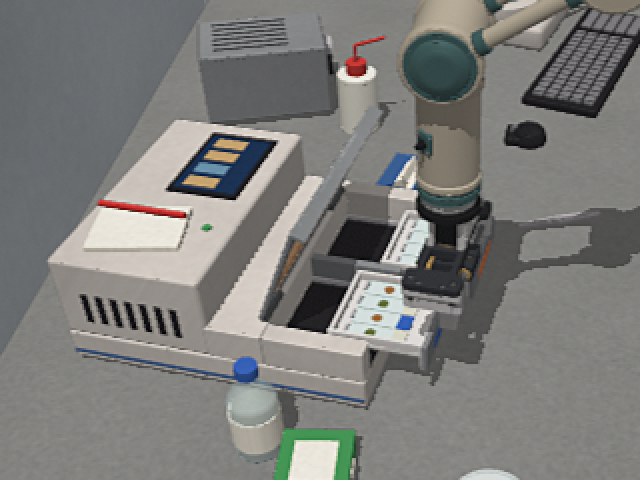

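The left tray is moving in, pushed on its blue plate near (435,345) in the crop, and the cover is still open. I carry on.

Emit:
arm_command(travel=[[8,0,0],[8,0,0],[8,0,0],[8,0,0],[7,0,0],[5,0,0],[4,0,0],[3,0,0],[3,0,0],[0,0,0]], turn=[[0,0,0],[0,0,0],[0,0,0],[0,0,0],[0,0,0],[0,0,0],[0,0,0],[0,0,0],[0,0,0],[0,0,0]], claw=[0,0,0,0,0,0,0,0,0,0])

```text
t: 4.62
tcp_pos: [0.5618, 0.0128, 0.0704]
ee_rot: [[0.981, 0.001, 0.194], [-0.194, -0.0, 0.981], [0.001, -1.0, 0.0]]
force: [-1.0, -0.2, -0.3]
gripper_width: 0.0006
```

```bash
python3 - <<'E'
from h import *
st()
E
```

```text
t 4.62 S [-25.6  73.   70.4] ex err 0.0006 y [ 0.001 -0.    -1.   ] F [-1.  -0.2 -0.3] w 0.0006
```

Emit:
arm_command(travel=[[3,0,0],[2,0,0],[2,0,0],[2,0,0],[0,0,0]], turn=[[0,0,0],[0,0,0],[0,0,0],[0,0,0],[0,0,0]], claw=[0,0,0,0,0])

```text
t: 5.25
tcp_pos: [0.5695, 0.0112, 0.0704]
ee_rot: [[0.981, -0.001, 0.194], [-0.194, 0.0, 0.981], [-0.001, -1.0, -0.0]]
force: [-4.0, 0.4, 0.6]
gripper_width: 0.0007
```

```bash
python3 - <<'E'
from h import *
st()
E
```

```text
t 5.25 S [-17.7  73.   70.4] ex err 0.0007 y [-0.001  0.    -1.   ] F [-4.   0.4  0.6] w 0.0007
```

Emit:
arm_command(travel=[[2,0,0],[2,0,0],[0,0,0]], turn=[[0,0,0],[0,0,0],[0,0,0]], claw=[0,0,0])

```text
t: 5.62
tcp_pos: [0.5694, 0.0112, 0.0705]
ee_rot: [[0.981, -0.009, 0.194], [-0.194, 0.001, 0.981], [-0.009, -1.0, -0.0]]
force: [-11.3, 2.0, 7.3]
gripper_width: 0.0005
```

```bash
python3 - <<'E'
from h import *
st()
p,d=env.capture("side"); cv2.imwrite("pics/s3.png",p[100:340,100:420,::-1].repeat(2,0).repeat(2,1))
E
```

```text
t 5.62 S [-17.8  73.   70.5] ex err 0.0007 y [-0.009  0.001 -1.   ] F [-11.3   2.    7.3] w 0.0005
```

View pics/s3.png

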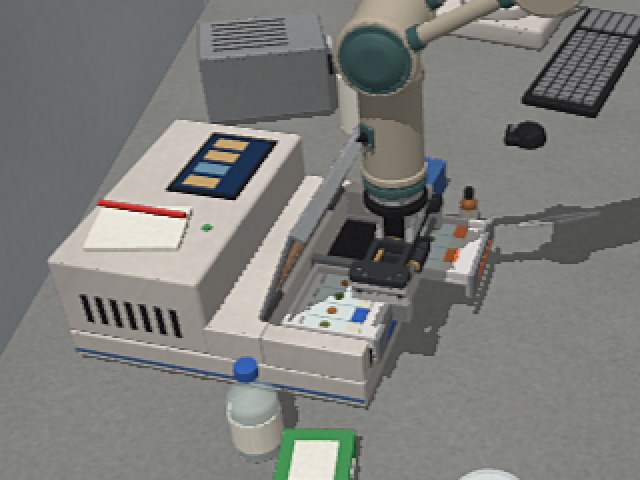

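The left tray has stopped at the hard stop, with 11 N at exactly the predicted x of -18, and its front sits at the housing around (385,335). Now I back off and push the right tray.

Emit:
arm_command(travel=[[-20,0,0],[-45,0,0],[-50,0,0],[0,0,-49],[0,0,-49],[0,0,-48],[0,0,0],[10,0,0],[10,0,0],[10,0,0],[10,0,0],[10,0,0],[10,0,0],[10,0,0],[10,0,0],[6,0,0],[0,0,0]], turn=[[0,0,0],[0,0,0],[0,0,0],[0,0,0],[0,0,0],[0,0,0],[0,0,0],[0,0,0],[0,0,0],[0,0,0],[0,0,0],[0,0,0],[0,0,0],[0,0,0],[0,0,0],[0,0,0],[0,0,0]], claw=[0,0,0,0,0,0,0,0,0,0,0,0,0,0,0,0,0])

```text
t: 7.8
tcp_pos: [0.5187, -0.1281, 0.0706]
ee_rot: [[0.981, 0.002, 0.193], [-0.193, -0.002, 0.981], [0.002, -1.0, -0.001]]
force: [-0.9, -0.1, -0.4]
gripper_width: 0.0002
```

```bash
python3 - <<'E'
from h import *
st()
E
```

```text
t 7.8 S [-40.5 -73.5  70.6] ex err 0.001 y [ 0.002 -0.002 -1.   ] F [-0.9 -0.1 -0.4] w 0.0002
```

Emit:
arm_command(travel=[[6,0,0],[5,0,0],[4,0,0],[3,0,0],[3,0,0],[2,0,0],[2,0,0],[0,0,0]], turn=[[0,0,0],[0,0,0],[0,0,0],[0,0,0],[0,0,0],[0,0,0],[0,0,0],[0,0,0]], claw=[0,0,0,0,0,0,0,0])

```text
t: 8.8
tcp_pos: [0.5413, -0.132, 0.0705]
ee_rot: [[0.981, -0.001, 0.193], [-0.193, 0.0, 0.981], [-0.001, -1.0, -0.0]]
force: [-4.6, -1.1, 2.1]
gripper_width: 0.0006
```

```bash
python3 - <<'E'
from h import *
st()
E
```

```text
t 8.8 S [-17.6 -73.   70.5] ex err 0.0008 y [-0.001  0.    -1.   ] F [-4.6 -1.1  2.1] w 0.0006
```

Emit:
arm_command(travel=[[2,0,0],[2,0,0],[0,0,0]], turn=[[0,0,0],[0,0,0],[0,0,0]], claw=[0,0,0])

```text
t: 9.18
tcp_pos: [0.5412, -0.132, 0.0705]
ee_rot: [[0.981, -0.009, 0.193], [-0.193, 0.002, 0.981], [-0.009, -1.0, -0.0]]
force: [-12.5, 0.2, 9.7]
gripper_width: 0.0003
```

```bash
python3 - <<'E'
from h import *
st()
E
```

```text
t 9.18 S [-17.7 -73.   70.5] ex err 0.0014 y [-0.009  0.002 -1.   ] F [-12.5   0.2   9.7] w 0.0003
```

Both trays are at their stops. I lift clear and go over and behind the cover.

Emit:
arm_command(travel=[[-20,0,0],[-40,0,0],[0,-45,0],[0,-45,0],[0,-45,0],[0,-45,0],[0,-45,0],[0,-15,24],[30,0,24],[45,0,25],[45,0,0],[45,0,0],[45,0,0],[16,0,0],[0,0,0]], turn=[[0,0,0],[0,0,0],[0,0,0],[0,0,0],[0,0,0],[0,0,0],[0,0,0],[0,0,0],[0,0,0],[0,0,0],[0,0,0],[0,0,0],[0,0,0],[0,0,0],[0,0,0]], claw=[0,0,0,0,0,0,0,0,0,0,0,0,0,0,0])

```text
t: 11.05
tcp_pos: [0.7248, -0.093, 0.3091]
ee_rot: [[0.981, 0.001, 0.193], [-0.193, 0.001, 0.981], [0.001, -1.0, 0.001]]
force: [0.0, -0.0, -0.5]
gripper_width: 0.0007
```

```bash
python3 - <<'E'
from h import *
st()
for n in("scene","side"):
    p,d=env.capture(n); cv2.imwrite(f"pics/{n}4.png",p[100:400,150:550,::-1].repeat(2,0).repeat(2,1) if n=="scene" else p[100:340,100:420,::-1].repeat(2,0).repeat(2,1))
    S=toS(cloud(n,d)); x,y,z=S[...,0],S[...,1],S[...,2]
    for s in(1,-1):
        m=(s*y>10)&(s*y<135)&(z>60)&(z<102)&(x<5)&(x>-160)
        print('tray',s,m.sum(),np.percentile(x[m],[1,5,10]) if m.any() else None)
    for s in (1,-1):
        m=(z>125)&(z<245)&(s*y>60)&(s*y<150)&(x>70)&(x<150)
        if m.any(): print('cover',m.sum(),np.percentile(np.arctan2(z[m]-104,135-x[m]),[25,50,75]),z[m].max())
E
```

```text
t 11.05 S [154.9   0.9 309.1] ex err 0.0013 y [ 0.001  0.001 -1.   ] F [ 0.  -0.  -0.5] w 0.0007
tray 1 128 [-9.33323121 -8.68061387 -8.13977191]
tray -1 383 [-9.11039347 -7.75344791 -6.86473148]
cover 1121 [1.2336008  1.24733578 1.28257069] 244.9653941647656
cover 1693 [1.23700043 1.2494581  1.28518568] 244.97888918488306
tray 1 286 [-10.96474081 -10.40102368 -10.1614362 ]
tray -1 225 [-11.05714162 -10.28127198 -10.05516667]
cover 318 [1.16590417 1.20377076 1.22858083] 244.98062222606407
cover 127 [1.14596129 1.17464589 1.20516986] 244.87269579391096
```

View pics/side4.png

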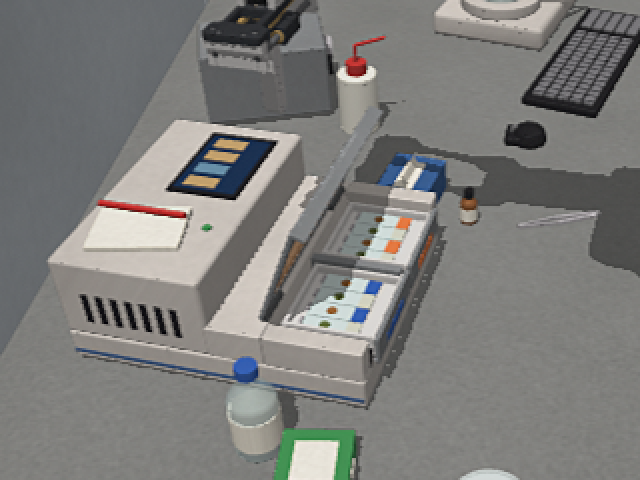

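View pics/scene4.png

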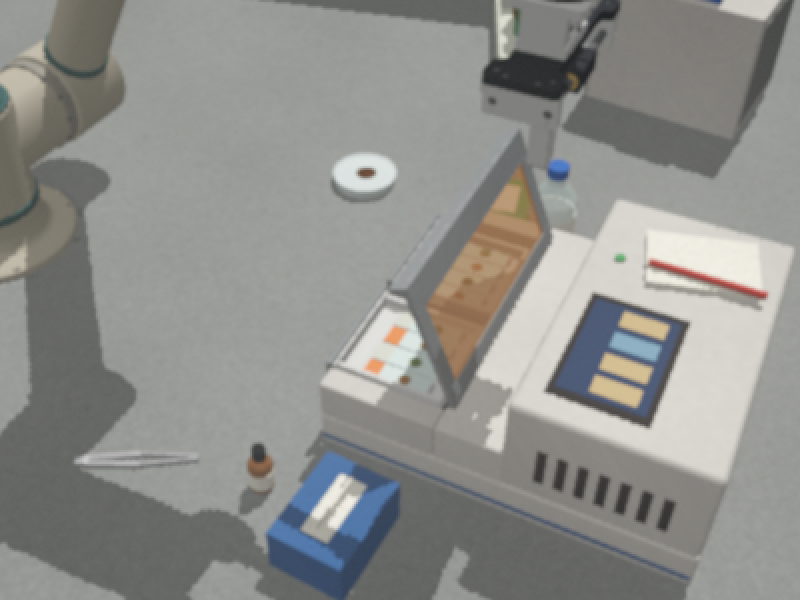

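Both tray fronts measure x ≈ -10 (home). The cover leans at about 1.2 rad, its edge near (520,140) in the scene crop, and nothing else has moved. I work out the arc.

```bash
python3 - <<'E'
import numpy as np
r=115;prev=None
for th in np.r_[1.2:0.0:-0.1,0]:
    p=np.array([135-r*np.cos(th)+7*np.sin(th)+8,104+r*np.sin(th)+7*np.cos(th)])
    print(round(th,2),p.round(1),None if prev is None else ((p-prev)*[1,-1]).round(1)); prev=p
E
```

```text
1.2 [107.9 213.7] None
1.1 [ 97.1 209.7] [-10.8   4.1]
1.0 [ 86.8 204.6] [-10.3   5.1]
0.9 [ 77.  198.4] [-9.8  6.1]
0.8 [ 67.9 191.4] [-9.1  7.1]
0.7 [ 59.6 183.4] [-8.3  7.9]
0.6 [ 52.  174.7] [-7.5  8.7]
0.5 [ 45.4 165.3] [-6.6  9.4]
0.4 [ 39.8 155.2] [-5.6 10. ]
0.3 [ 35.2 144.7] [-4.6 10.6]
0.2 [ 31.7 133.7] [-3.5 11. ]
0.1 [ 29.3 122.4] [-2.4 11.3]
0.0 [ 28. 111.] [-1.3 11.4]
```

Emit:
arm_command(travel=[[0,32,0],[0,32,0],[0,31,0],[-10,0,0],[-10,0,0],[-10,0,0],[-6,0,0],[-6,0,0],[0,0,0]], turn=[[0,0,0],[0,0,0],[0,0,0],[0,0,0],[0,0,0],[0,0,0],[0,0,0],[0,0,0],[0,0,0]], claw=[0,0,0,0,0,0,0,0,0])

```text
t: 12.28
tcp_pos: [0.6813, -0.0852, 0.2159]
ee_rot: [[0.981, 0.001, 0.194], [-0.194, -0.0, 0.981], [0.001, -1.0, 0.0]]
force: [0.0, 0.4, 0.2]
gripper_width: 0.0005
```

```bash
python3 - <<'E'
from h import *
st()
E
```

```text
t 12.28 S [1.107e+02 1.000e-01 2.159e+02] ex err 0.0007 y [ 0.001 -0.    -1.   ] F [0.  0.4 0.2] w 0.0005
```

Emit:
arm_command(travel=[[-7,3,0],[-7,3,0],[-10,5,0],[-10,6,0],[-9,7,0],[-8,8,0],[0,0,0]], turn=[[0,0,0],[0,0,0],[0,0,0],[0,0,0],[0,0,0],[0,0,0],[0,0,0]], claw=[0,0,0,0,0,0,0])

```text
t: 13.15
tcp_pos: [0.6293, -0.0748, 0.1823]
ee_rot: [[0.981, -0.004, 0.194], [-0.194, 0.001, 0.981], [-0.004, -1.0, 0.0]]
force: [0.9, 0.4, 0.3]
gripper_width: 0.0003
```

```bash
python3 - <<'E'
from h import *
st()
p,d=env.capture("side"); cv2.imwrite("pics/s5.png",p[100:340,100:420,::-1].repeat(2,0).repeat(2,1))
E
```

```text
t 13.15 S [ 57.7   0.2 182.3] ex err 0.0007 y [-0.004  0.001 -1.   ] F [0.9 0.4 0.3] w 0.0003
```

View pics/s5.png

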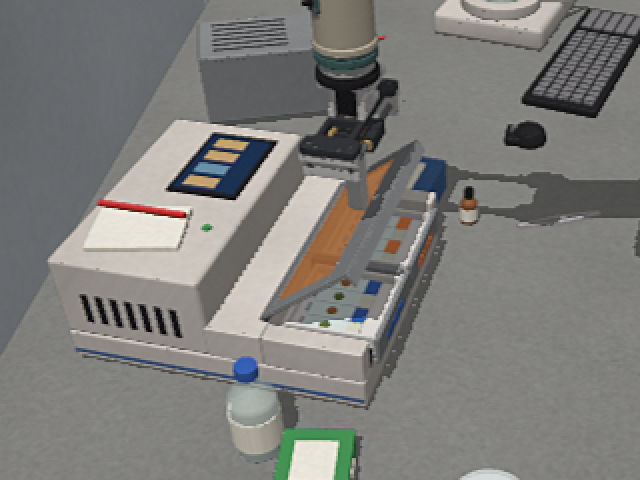

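The cover is coming down, with the fingertip at (358,200) on its outer face. I continue along the arc.

Emit:
arm_command(travel=[[-6,8,0],[-6,9,0],[-6,10,0],[-5,10,0],[-4,11,0],[-2,9,0],[0,0,0]], turn=[[0,0,0],[0,0,0],[0,0,0],[0,0,0],[0,0,0],[0,0,0],[0,0,0]], claw=[0,0,0,0,0,0,0])

```text
t: 14.08
tcp_pos: [0.6018, -0.0695, 0.1252]
ee_rot: [[0.981, -0.003, 0.194], [-0.194, 0.001, 0.981], [-0.003, -1.0, 0.0]]
force: [0.6, -0.3, 0.6]
gripper_width: 0.0005
```

```bash
python3 - <<'E'
from h import *
st()
E
```

```text
t 14.07 S [2.970e+01 1.000e-01 1.252e+02] ex err 0.0007 y [-0.003  0.001 -1.   ] F [ 0.6 -0.3  0.6] w 0.0005
```

Emit:
arm_command(travel=[[-1,6,0],[0,4,0],[0,3,0],[0,2,0],[0,1,0],[0,0,0]], turn=[[0,0,0],[0,0,0],[0,0,0],[0,0,0],[0,0,0],[0,0,0]], claw=[0,0,0,0,0,0])

```text
t: 14.82
tcp_pos: [0.6019, -0.0695, 0.1112]
ee_rot: [[0.981, -0.0, 0.194], [-0.194, -0.0, 0.981], [0.0, -1.0, -0.0]]
force: [-3.3, -1.4, 4.9]
gripper_width: 0.0005
```

```bash
python3 - <<'E'
from h import *
st()
E
```

```text
t 14.82 S [2.970e+01 1.000e-01 1.112e+02] ex err 0.0007 y [-0. -0. -1.] F [-3.3 -1.4  4.9] w 0.0005
```

Height 111.2 mm matches the shut cover. I press a little more to confirm the stop, then lift away.

Emit:
arm_command(travel=[[0,2,0],[0,1,0],[0,0,0],[0,0,0]], turn=[[0,0,0],[0,0,0],[0,0,0],[0,0,0]], claw=[0,0,0,0])

```text
t: 15.32
tcp_pos: [0.6019, -0.0695, 0.1111]
ee_rot: [[0.981, 0.002, 0.193], [-0.193, -0.001, 0.981], [0.002, -1.0, -0.0]]
force: [-6.1, 1.6, 18.2]
gripper_width: 0.0005
```

```bash
python3 - <<'E'
from h import *
st()
E
```

```text
t 15.32 S [2.980e+01 1.000e-01 1.111e+02] ex err 0.0009 y [ 0.002 -0.001 -1.   ] F [-6.1  1.6 18.2] w 0.0005
```

Emit:
arm_command(travel=[[0,-20,0],[0,-45,0],[0,-45,0],[0,-45,0],[-50,-10,0],[-60,0,0],[-60,0,0],[-30,0,0],[0,0,0]], turn=[[0,0,0],[0,0,0],[0,0,0],[0,0,0],[0,0,0],[0,0,0],[0,0,0],[0,0,0],[0,0,0]], claw=[0,0,0,0,0,0,0,0,0])

```text
t: 16.45
tcp_pos: [0.4045, -0.0305, 0.2731]
ee_rot: [[0.981, 0.002, 0.194], [-0.194, -0.0, 0.981], [0.002, -1.0, -0.0]]
force: [0.2, -0.3, 1.2]
gripper_width: 0.0003
```

```bash
python3 - <<'E'
from h import *
st()
for n in("scene","side"):
    p,d=env.capture(n); cv2.imwrite(f"pics/{n}6.png",p[100:340,150:470,::-1].repeat(2,0).repeat(2,1) if n=="scene" else p[100:340,100:420,::-1].repeat(2,0).repeat(2,1))
    S=toS(cloud(n,d)); x,y,z=S[...,0],S[...,1],S[...,2]
    for s in(1,-1):
        m=(s*y>10)&(s*y<135)&(z>60)&(z<99)&(x<5)&(x>-160)
        print('tray',s,m.sum(),np.percentile(x[m],[1,5,10]) if m.any() else None)
    m=(z>100)&(z<130)&(abs(y)<145)&(x>-12)&(x<8); print('cover edge z',m.sum(),np.median(z[m]))
    m=(z>100)&(z<130)&(abs(y)<145)&(x>100)&(x<130); print('cover hinge z',np.median(z[m]))
E
```

```text
t 16.45 S [-1.715e+02  1.000e-01  2.731e+02] ex err 0.0007 y [ 0.002 -0.    -1.   ] F [ 0.2 -0.3  1.2] w 0.0003
tray 1 0 None
tray -1 3 [-0.03868164  0.21875922  0.54056029]
cover edge z 745 110.21720943901094
cover hinge z 109.38535954597916
tray 1 118 [-15.22208122 -14.81196593 -14.44647696]
tray -1 89 [-15.00226278 -14.66731161 -14.38975235]
cover edge z 528 110.57310412681909
cover hinge z 110.02234330709032
```

View pics/side6.png

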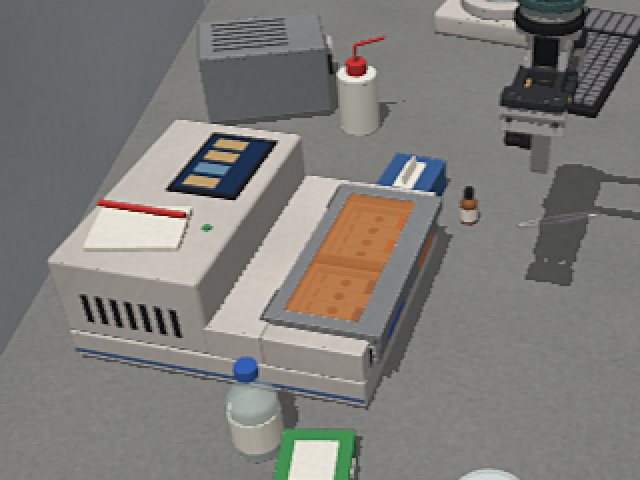

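View pics/scene6.png

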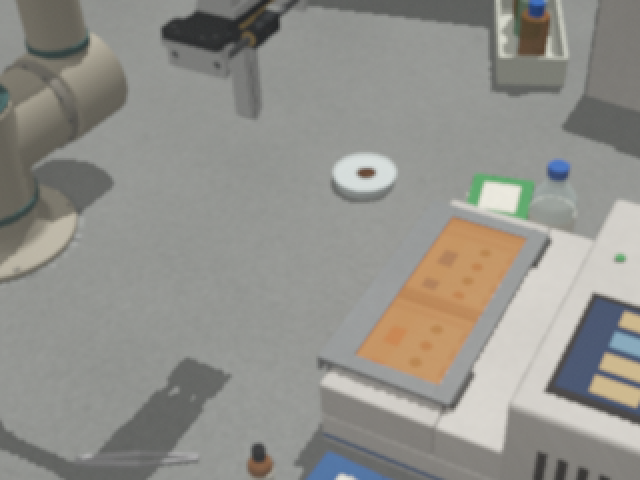

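The cover lies flat (edge z 110.4, hinge z 109.7) and the arm is clear. The x ≈ -15 reading is probably the cover's lip at the top of the height band. A quick look lower down on the tray fronts will show it.

```bash
python3 - <<'E'
from h import *
p,d=env.capture("side")
S=toS(cloud("side",d)); x,y,z=S[...,0],S[...,1],S[...,2]
for s in(1,-1):
  for a,b in((60,70),(70,80),(80,90),(90,99)):
    m=(s*y>10)&(s*y<135)&(z>a)&(z<b)&(x<5)&(x>-160)
    print(s,a,m.sum(),np.median(x[m]).round(1) if m.any() else None)
E
```

```text
1 60 42 -9.6
1 70 35 -9.8
1 80 3 -12.8
1 90 37 -14.4
-1 60 32 -9.4
-1 70 25 -9.9
-1 80 1 -13.4
-1 90 27 -14.1
```

The tray faces are at x ≈ -9.7 (home), and the -15 was the cover lip. I hand in.

```bash
python3 - <<'E'
from h import *
print(env.hand_in()); st()
E
```

```text
the job is handed in; nothing more can be done
None
the job is handed in; nothing more can be done
```

Both trays are home and the cover is shut. I handed the job in shortly after 16.5 s of the 54 s allowed; the hand-in reports no verdict.

**What I did:** With closed fingertips I pushed the left tray, then the right, against their hard stops at 11–13 N. Then I pushed the cover's outer face down along its arc from about 1.2 rad until it met its stop at 18 N.

**Last checks:**
- **Trays:** both fronts measure x ≈ -9.7 mm, where home is -10. One earlier check read -15 mm; looking lower on the fronts showed that was the cover's lip.
- **Cover:** it lies level, with its top at 110–111 mm where shut is 111.
- **Bystanders:** in the last pictures none of the things standing around appeared moved. I did not measure their positions, and the mouse is not in the last crops.
- **Arm:** it ended free of everything, about 27 cm above the bench in front of the scanner.

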